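# Spin-test the wheel units and reject those that bind

### The job

Test the three wheel units in the rack: give every wheel a spin of at least a quarter of a turn and see whether it runs on freely. Take any unit whose wheel binds out by its housing, not by its wheel, and lower it gently, without dropping it, to stand upright on the floor of the narrow steel reject box (it will have to be put down on the table and gripped the other way on the way there). Leave the units that run freely standing at their places in the rack, and leave the other things on the table where they are.

Things in the scene. Friction and masses are not known exactly. Their poses are not given: they have to be found in the camera images.
- unit_a_center (a point): one of three like wheel units: foot plate 84 x 56 x 6 mm (its x, y, z) and on it an aluminium housing 66 x 46 mm (x, y) reaching 48 mm above the foot's underside (ears at the axle 54 mm), with a ribbed wheel in it; 0.4 to 0.9 kg. Point: middle of the housing, 34 mm above the underside; z up. Grip the housing here on its y sides (46 mm) or x sides (66 mm)
- unit_a_axle (a point): that unit's wheel, on the middle of its axle (along the unit's y), 43 mm above the foot's underside; this frame turns with the wheel. Wheel 58 mm diameter, 32 mm wide, with 5 ribs 9.5 mm high, 6 mm thick; its top is 72 mm above the underside. A closed gripper's fingertip swept along the unit's x across the top, 8 mm deep, pushes the ribs
- unit_a_wheel (a joint): turn of that unit's wheel, rad, unlimited, starts between -0.3 and 0.3; grows as the top of the wheel moves to the unit's +x. A good wheel once pushed coasts on for a second or more; one that binds moves only while pushed (about 2 N at a rib) and stops at once
- unit_b_center (a point): one of three like wheel units: foot plate 84 x 56 x 6 mm (its x, y, z) and on it an aluminium housing 66 x 46 mm (x, y) reaching 48 mm above the foot's underside (ears at the axle 54 mm), with a ribbed wheel in it; 0.4 to 0.9 kg. Point: middle of the housing, 34 mm above the underside; z up. Grip the housing here on its y sides (46 mm) or x sides (66 mm)
- unit_b_axle (a point): that unit's wheel, on the middle of its axle (along the unit's y), 43 mm above the foot's underside; this frame turns with the wheel. Wheel 58 mm diameter, 32 mm wide, with 5 ribs 9.5 mm high, 6 mm thick; its top is 72 mm above the underside. A closed gripper's fingertip swept along the unit's x across the top, 8 mm deep, pushes the ribs
- unit_b_wheel (a joint): turn of that unit's wheel, rad, unlimited, starts between -0.3 and 0.3; grows as the top of the wheel moves to the unit's +x. A good wheel once pushed coasts on for a second or more; one that binds moves only while pushed (about 2 N at a rib) and stops at once
- unit_c_center (a point): one of three like wheel units: foot plate 84 x 56 x 6 mm (its x, y, z) and on it an aluminium housing 66 x 46 mm (x, y) reaching 48 mm above the foot's underside (ears at the axle 54 mm), with a ribbed wheel in it; 0.4 to 0.9 kg. Point: middle of the housing, 34 mm above the underside; z up. Grip the housing here on its y sides (46 mm) or x sides (66 mm)
- unit_c_axle (a point): that unit's wheel, on the middle of its axle (along the unit's y), 43 mm above the foot's underside; this frame turns with the wheel. Wheel 58 mm diameter, 32 mm wide, with 5 ribs 9.5 mm high, 6 mm thick; its top is 72 mm above the underside. A closed gripper's fingertip swept along the unit's x across the top, 8 mm deep, pushes the ribs
- unit_c_wheel (a joint): turn of that unit's wheel, rad, unlimited, starts between -0.3 and 0.3; grows as the top of the wheel moves to the unit's +x. A good wheel once pushed coasts on for a second or more; one that binds moves only while pushed (about 2 N at a rib) and stops at once
- rack: fixed rack; the units stand on it in a row along its y, about 125 mm apart, x along its x. Base 104 x 400 mm, 4 mm thick; along both long edges a wooden rail, top 46 mm above the table, inner faces 88 mm apart: no room for fingers on the units' x sides, room on the y sides. Origin: centre of its underside; z up
- reject_box: fixed narrow steel box, open on top: 154 mm along its x, 70 mm along its y, 60 mm high (rim 163 x 78 mm), walls and floor 2 mm. A unit fits only with its x along the box's x, either way round; then there is room for fingers on the unit's x sides but not on its y sides. Origin: centre of its underside; z up
- jar: bystander: white screw jar with a red cap, 52 mm diameter, 71 mm tall; origin at the centre of its underside
- tin: bystander: round tin of blue clips, 88 mm diameter, 28 mm tall; origin at the centre of its underside
- roll: bystander: wide roll of tan tape lying flat, 94 mm diameter, 48 mm tall; origin at the centre of its underside
- gauge: bystander: grey stepped gauge block, 30 x 60 x 20 mm (x, y, z); origin at the centre of its underside
- driver: bystander: screwdriver with a red handle, lying along its own y, 26 x 178 x 25 mm; origin at the centre of its underside
- cup: bystander: black rubber cup, 67 mm diameter, 58 mm tall; origin at the centre of its underside
- lid: bystander: tan tin lid lying flat, 91 mm diameter, 10 mm tall; origin at the centre of its underside

How it is judged:
On the way:
1. each of the three wheels has been turned well away from where it stood (its joint beyond 0.9 rad either way) ((value of joint unit_a_wheel above 0.9 rad or value of joint unit_a_wheel below -0.9 rad) and (value of joint unit_b_wheel above 0.9 rad or value of joint unit_b_wheel below -0.9 rad) and (value of joint unit_c_wheel above 0.9 rad or value of joint unit_c_wheel below -0.9 rad)), for 0.1 s.
At the end, for the whole second after the job is handed in: The unit whose wheel binds stands upright (within 0.1 rad) and at rest on the floor of the reject box (middle within 40 mm along and 12 mm across of the box's middle, foot within 5 mm of the floor); the units with free wheels stand upright in the rack within 25 mm of where they were (x of unit_b_center in the frame of reject_box between -0.04 and 0.04 m and y of unit_b_center in the frame of reject_box between -0.012 and 0.012 m and z of unit_b_center in the frame of reject_box between 0.03 and 0.041 m and angle between each of unit_b_center, unit_a_center, unit_c_center's own z axis and vertical below 0.1 rad and linear speed of unit_b below 0.02 m/s and distance of each of unit_a_center, unit_c_center from where it was at the start of the episode below 0.025 m); the robot touches nothing.
It fails at once if a bystander is moved by more than 25 mm (distance of any of jar, tin, roll, gauge, driver, cup, lid from where it was at the start of the episode above 0.025 m).
It fails at once if a unit is dropped into the reject box (over 0.55 m/s inside it) ((linear speed of unit_a above 0.55 m/s and x of unit_a_center in the frame of reject_box between -0.06 and 0.06 m and y of unit_a_center in the frame of reject_box between -0.03 and 0.03 m and z of unit_a_center in the frame of reject_box below 0.085 m) or (linear speed of unit_b above 0.55 m/s and x of unit_b_center in the frame of reject_box between -0.06 and 0.06 m and y of unit_b_center in the frame of reject_box between -0.03 and 0.03 m and z of unit_b_center in the frame of reject_box below 0.085 m) or (linear speed of unit_c above 0.55 m/s and x of unit_c_center in the frame of reject_box between -0.06 and 0.06 m and y of unit_c_center in the frame of reject_box between -0.03 and 0.03 m and z of unit_c_center in the frame of reject_box below 0.085 m)).
It fails at once if a unit is lifted by its wheel ((contact force between the fingers and unit_a_wheel above 2 N and height (world z) of unit_a_center above 0.06 m) or (contact force between the fingers and unit_b_wheel above 2 N and height (world z) of unit_b_center above 0.06 m) or (contact force between the fingers and unit_c_wheel above 2 N and height (world z) of unit_c_center above 0.06 m)).
It also fails if it takes over 67 s, if anything falls off the work surface, if the arm or the gripper's body presses on something with over 40 N, if the wrist force passes 120 N, or if a joint passes its speed limit or range.

### The arm

A 6-joint arm with a two-finger parallel gripper is mounted at the origin on the work surface; the furniture and walls round the work are solid. World frame = base frame: x ahead of the robot, y to its left, z up, the work surface at z = 0. Lengths are in m, angles in rad, forces in N, time in s.
With the tool pointing down it reaches from about 0.3 to 0.875 m from the base axis. Payload 6.4 kg.
Tool frame: the origin (TCP) lies midway between the tips of the shut fingers; the grasp point (between the pads) lies 19 mm behind it; z points along the fingers, y is the line along which they close (so a half turn about z gives the same grasp; the last joint's range is limited). The gripper opens to 85 mm and grips with 20 to 120 N. Pads are 22 mm wide; open, the fingers measure 114 mm over their backs; the gripper's body (76 mm by 85 mm) begins 54 mm behind the grasp point. The pads swing forward as they close: fully open they stand 13 mm farther back than shut.
Start: joints at [-1.539, 0.181, 1.607, -0, 1.354, -0.206], TCP at [0.135, -0.559, 0.231] pointing down, gripper open.
Joint ranges: [-2.99, 2.99], [-0.89, 2.07], [0.3, 2.58], [-1.14, 4.28], [0, 2.63], [-3.12, 3.12]. Speed limits (rad/s): [2.57, 2.57, 3.01, 3.14, 3.14, 3.14].

### API

Orientations are given as a unit quaternion [w, x, y, z].
In Python, from workcell import sensors, viewer, order gives the robot as it stands.
- The arm moves only by the tool drive_tool, never from a script. Its argument "motion" is a list of rows, each a list of 7 numbers: the turn, a rotation vector about the world's x, y, z in rad, then the shift along the world's x, y, z in mm, then the opening, from 0 (shut) to 1 (fully open). A call has 1 to 8 rows; each row shifts and turns the commanded pose from where the row before left it; what a row does not reach is not made up. A row lasts 1/12 s, in which the tool goes at most 41.7 mm and 7.16 degrees, less where a joint would pass 70% of its speed; a pose out of reach is approached as far as the arm can. A call is refused whole if a number of a shift passes 41.7 or a number of a turn 0.125, either way. A call with a gripper value outside its range is refused whole. The fingers move at their own pace and stop on an object; the grip force is fixed at half the most. Time passes only in rows, so rows that do not move let the fingers close. It gives the time, the measured TCP pose, the force, the opening and the grip force at its end, in the units of the state.
- sensors.read_state(): the state, without advancing time (a new reading comes with each control period).
- viewer.camera(name): name is "side" or "top" or "wrist"; returns the picture (400x640x3 uint8, red, green, blue); there is no depth.
- viewer.calibration(name): a dict with "mtx" (3x3 intrinsics, pixels), "D" ([k1, k2, p1, p2, k3] as OpenCV has them; the pictures are not rectified), "R" (3x3) and "t" (3): a world point X has camera coordinates R X + t. Camera axes: x right, y down, z forward; pixel columns grow to the right and rows downward; lengths in m; the calibration is good to about 2 mm. A picture is of the moment at which its call begins: read the wrist's pose just before it. calibration takes no time and is no camera call; for the wrist camera it gives the pose at the moment of the call.
- order.hand_in(): hands the job in; it is judged then, once.
The state is a dict: "time": time; "joint_positions": joint angles; "qd": joint speeds; "tau": joint torques, N m; "tool_pos": TCP position; "orientation": TCP orientation; "contact_force": force on the tool from outside, world axes, zero at the start; "torque": the same for the moment, N m; "grip_width": opening from 0.0 (shut) to 1.0 (fully open); "grip_force": force on a finger pad.
Only numpy, scipy, OpenCV 4.12 (cv2) and the standard library are available. Lean on these libraries where they do the work, as an engineer would, in place of code of your own. Each camera call takes 0.05 s, during which the arm holds its last target. There are 200 camera calls.

## Working session

There is one attempt and no reset: what is moved stays moved. The work goes in short steps, Python scripts to look and compute and a tool call to move; the robot and the scene stay as the last step left them, time stands still between calls to the robot, and variables do not carry over. Pictures are saved under pics/ and viewed, at most 10 in all, crops included, and the job is handed in when it is done.

Besides the shell and the picture viewer there is one more tool, called after "Request:" as name([rows], argument=value, ...), one row to a line, values as JSON. drive_tool: Moves the arm, as the interface text tells. Its arguments: {"type":"object","properties":{"motion":{"type":"array"}},"required":["motion"]}

```bash
mkdir -p pics
cat > h.py <<'E'
import numpy as np, cv2
from workcell import sensors, viewer, order
def snap(cam, name, crop=None, s=1):
    im=viewer.camera(cam)[:,:,::-1].copy()
    cv2.imwrite(f'pics/raw_{name}.png',im)
    if crop: x0,y0,x1,y1=crop; im=im[y0:y1,x0:x1]
    if s!=1: im=cv2.resize(im,None,fx=s,fy=s,interpolation=cv2.INTER_CUBIC)
    cv2.imwrite(f'pics/{name}.png',im)
def back(cam,uv,z,c=None):
    c=c or viewer.calibration(cam)
    R=np.array(c['R']);t=np.array(c['t'])
    p=cv2.undistortPoints(np.array([[uv]],float),np.array(c['mtx']),np.array(c['D']))[0,0]
    d=R.T@np.array([p[0],p[1],1]);o=-R.T@t
    return o+d*(z-o[2])/d[2]
def proj(cam,X,c=None):
    c=c or viewer.calibration(cam)
    R=np.array(c['R']);rv=cv2.Rodrigues(R)[0]
    return cv2.projectPoints(np.array(X,float).reshape(-1,1,3),rv,np.array(c['t'],float),np.array(c['mtx']),np.array(c['D']))[0][:,0]
E
python3 - <<'E'
from h import *
snap('top','top1'); snap('side','side1')
s=sensors.read_state();print(s)
for c in('top','side'):
    k=viewer.calibration(c);print(c,-np.array(k['R']).T@k['t'],np.array(k['R']).round(2))
E
```

```text
{'time': 0.1, 'joint_positions': array([-1.53931959e+00,  1.81453848e-01,  1.60790884e+00, -2.11150175e-06,
        1.35381940e+00, -2.06306981e-01]), 'qd': array([-0.00140007, -0.00167842, -0.0009188 , -0.00093965,  0.00043161,
        0.00033342]), 'tau': array([ 5.55876795e-04, -4.45874119e+01, -3.52239454e+01, -1.71552197e-04,
        4.13148853e-03, -1.97082738e-05]), 'tool_pos': array([ 0.13543716, -0.55830543,  0.23048111]), 'orientation': array([-7.91772298e-04,  9.92940344e-01,  1.18612151e-01,  6.83549406e-05]), 'contact_force': array([ 1.05337645,  0.11840734, -0.57661888]), 'torque': array([ 0.0166423 , -0.00012108,  0.01703009]), 'grip_force': 0.0, 'grip_width': 0.9939939564867403}
top [0.44799849 0.00215455 1.22798173] [[-0.01 -1.    0.01]
 [-0.99  0.01 -0.11]
 [ 0.11 -0.02 -0.99]]
side [0.25627193 0.74671039 0.76505262] [[-0.94 -0.34 -0.02]
 [-0.21  0.62 -0.76]
 [ 0.27 -0.71 -0.65]]
```

View pics/top1.png

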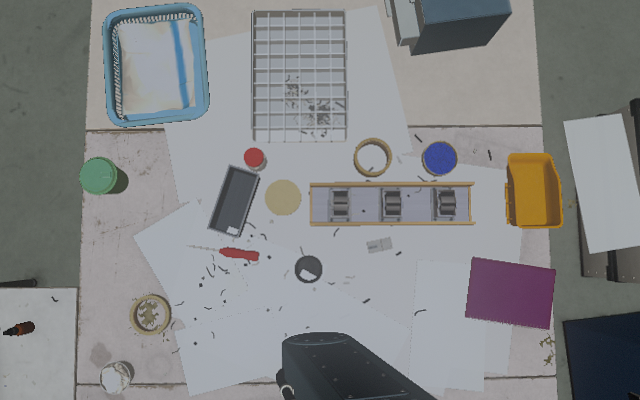

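View pics/side1.png

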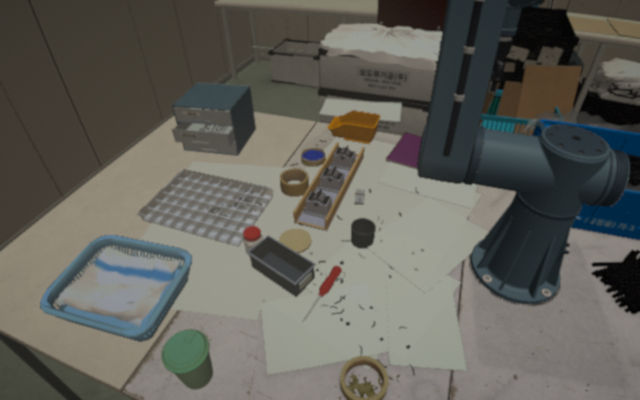

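The top view shows the rack (310–474, 182–225), with units near columns 340, 392 and 446. The box is at about (234, 202). The jar, lid, roll, tin, gauge, cup and driver lie around them. I'll enlarge that part.

Run:
```python
import cv2
im=cv2.imread('pics/raw_top1.png')
a=cv2.resize(im[160:245,300:490],None,fx=4.2,fy=4.2,interpolation=cv2.INTER_CUBIC)
b=cv2.resize(im[150:275,195:385],None,fx=4.2,fy=4.2,interpolation=cv2.INTER_CUBIC)
cv2.imwrite('pics/ca.png',a);cv2.imwrite('pics/cb.png',b)
```

```text
(no output)
```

View pics/ca.png

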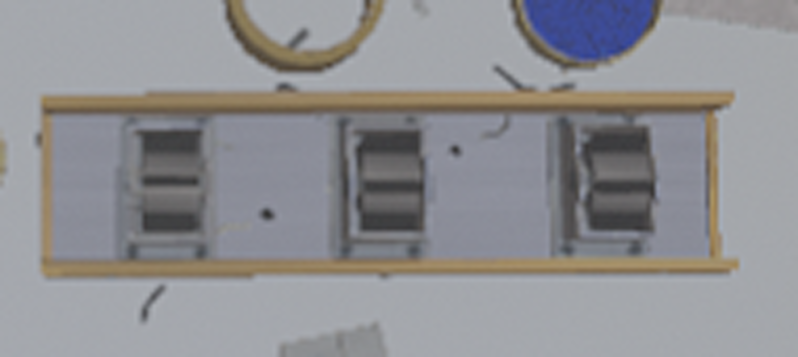

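View pics/cb.png

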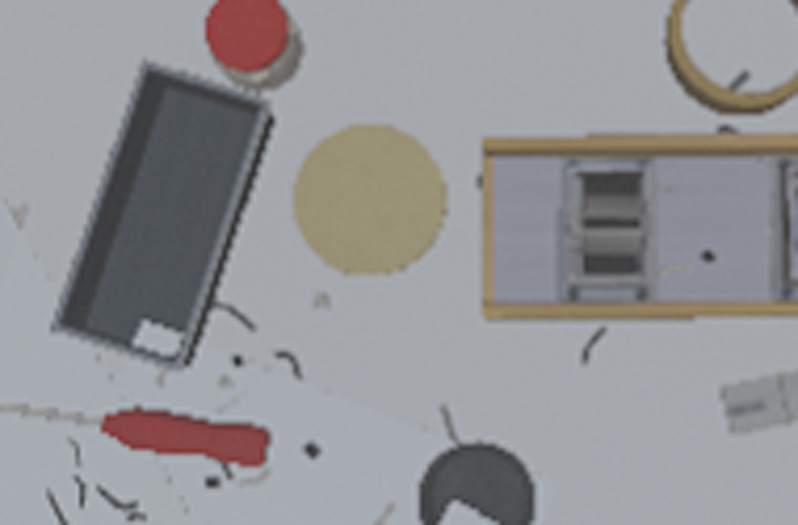

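Run:
```python
from h import *
A=lambda u,v:(300+(u+.5)/4.2-.5,160+(v+.5)/4.2-.5); B=lambda u,v:(195+(u+.5)/4.2-.5,150+(v+.5)/4.2-.5)
P=lambda f,u,v,z:back('top',f(u,v),z)[:2].round(4)
for n,l,r in(('L',122,211),('M',332,426),('R',550,645)):
    print(n,'foot',P(A,l,187,.01),P(A,r,187,.01))
print('rails',[P(A,*q,.046) for q in((43,97),(733,93),(738,269),(42,274))])
print('wheeltop',[P(A,u,v,.076) for u,v in((172,180),(391,184),(620,184))])
q=[P(B,*q,.06) for q in((147,63),(271,103),(185,367),(54,328))];print('box',q,np.mean(q,0))
e=np.array(q);print(np.linalg.norm(np.diff(e,axis=0),axis=1)); d=e[0]-e[3]+e[1]-e[2];print('boxang',np.degrees(np.arctan2(d[1],d[0])))
for n,u,v,z in(('jar',248,30,.071),('lid',369,200,.01),('cup',477,500,.058),('drv1',102,425,.02),('drv2',268,445,.02),('gau',750,405,.02),('roll',740,33,.048)):print(n,P(B,u,v,z))
print('tin',P(A,590,5,.028))
```

```text
L foot [ 0.5549 -0.0174] [ 0.5542 -0.0696]
M foot [ 0.5532 -0.1407] [ 0.5524 -0.196 ]
R foot [ 0.5514 -0.2693] [ 0.5506 -0.3257]
rails [array([0.6039, 0.0275]), array([ 0.6012, -0.3695]), array([ 0.4999, -0.3676]), array([0.503 , 0.0291])]
wheeltop [array([ 0.5526, -0.0442]), array([ 0.5487, -0.1658]), array([ 0.5469, -0.294 ])]
box [array([0.648 , 0.2175]), array([0.6242, 0.1473]), array([0.4762, 0.1952]), array([0.4989, 0.2685])] [0.561825 0.207125]
[0.07412476 0.15555838 0.07673448]
boxang -18.411803690061376
jar [0.6642 0.1589]
lid [0.5735 0.096 ]
cup [0.4004 0.0333]
drv1 [0.4445 0.2494]
drv2 [0.4319 0.154 ]
gau [ 0.4507 -0.1236]
roll [ 0.6632 -0.1202]
tin [ 0.6565 -0.293 ]
```

Request:
drive_tool([
  [0,0,-0.03,32,24,0,0],
  [0,0,-0.03,32,24,0,0],
  [0,0,-0.03,32,24,0,0],
  [0,0,-0.03,32,24,0,0],
  [0,0,-0.03,32,24,0,0],
  [0,0,-0.03,32,24,0,0],
  [0,0,-0.03,32,24,0,0],
  [0,0,-0.034,32,24,0,0],
])

```text
time: 0.77
tool_pos: [0.3926, -0.3651, 0.231]
orientation: [-0.0, 1.0, -0.004, -0.0]
contact_force: [0.2, -0.7, -0.7]
grip_width: -0.001
grip_force: 0.0
```

Request:
drive_tool([
  [0,0,0,32,23,0,0],
  [0,0,0,32,23,0,0],
  [0,0,0,24,23,-20,0],
  [0,0,0,10,0,-40,0],
  [0,0,0,0,0,-40,0],
  [0,0,0,0,0,-40,0],
  [0,0,0,0,0,-22,0],
  [0,0,0,0,0,0,0],
])

```text
time: 1.43
tool_pos: [0.4857, -0.2941, 0.0629]
orientation: [-0.004, 1.0, -0.003, -0.004]
contact_force: [-1.1, 0.6, 0.1]
grip_width: 0.001
grip_force: 0.0
```

Request:
drive_tool([
  [0,0,0,0,0,0,0],
  [0,0,0,20,0,0,0],
  [0,0,0,20,0,0,0],
  [0,0,0,20,0,0,0],
  [0,0,0,20,0,0,0],
  [0,0,0,20,0,0,0],
  [0,0,0,20,0,0,0],
  [0,0,0,0,0,0,0],
])

```text
time: 2.1
tool_pos: [0.6143, -0.2992, 0.0735]
orientation: [0.002, 1.0, -0.003, 0.003]
contact_force: [0.8, -0.1, 0.6]
grip_width: -0.002
grip_force: 0.0
```

```bash
cat > coast.py <<'E'
import sys
from h import *
n=sys.argv[1]; print(sensors.read_state()['tool_pos'].round(4))
W=[viewer.camera('wrist') for _ in range(3)]; T=[viewer.camera('top') for _ in range(2)]; S=[viewer.camera('side') for _ in range(2)]
W.append(viewer.camera('wrist'))
for k,v in(('w',W),('t',T),('s',S)):
    for i,a in enumerate(v): cv2.imwrite(f'pics/raw_{n}{k}{i}.png',a[:,:,::-1])
    for a,b in zip(v,v[1:]):
        d=cv2.blur(cv2.absdiff(a,b).max(2),(3,3)); ys,xs=np.nonzero(d>12)
        print(k,len(xs),(xs.min(),xs.max(),ys.min(),ys.max(),int(np.median(xs)),int(np.median(ys))) if len(xs) else '', d.max())
E
python3 coast.py R1; python3 -c "
import cv2
a=cv2.imread('pics/raw_R1w0.png');b=cv2.imread('pics/raw_R1s0.png')[140:240,270:400]
cv2.imwrite('pics/v1.png',cv2.hconcat([cv2.resize(a,(480,300)),cv2.resize(b,(320,246)).copy() if 0 else cv2.resize(b,(320,300))]))"
```

```text
[ 0.6143 -0.2992  0.0735]
w 41330 (np.int64(0), np.int64(639), np.int64(4), np.int64(399), 305, 163) 165
w 38244 (np.int64(0), np.int64(639), np.int64(1), np.int64(399), 311, 159) 153
w 44175 (np.int64(0), np.int64(639), np.int64(0), np.int64(399), 318, 160) 185
t 238 (np.int64(196), np.int64(538), np.int64(110), np.int64(394), 471, 182) 44
s 2 (np.int64(377), np.int64(378), np.int64(58), np.int64(58), 377, 58) 14
```

View pics/v1.png

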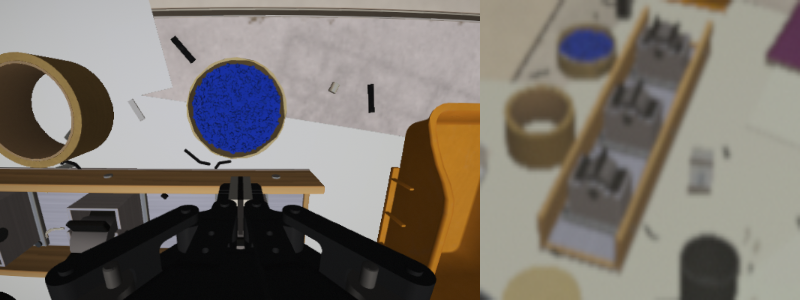

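The wrist view shows the finger past the wheel, with the rail and the tin (88 mm, blue) clear of it. In the side view all three wheels' ribs can be seen. I'll check whether wheel R moved compared with the start.

Run:
```python
from h import *
print(sensors.read_state()['tool_pos'].round(4),sensors.read_state()['time'])
a=cv2.imread('pics/raw_side1.png');b=cv2.imread('pics/raw_R1s0.png');c=cv2.imread('pics/raw_R1s1.png')
pts={n:proj('side',[[.552,y,.06]])[0].round().astype(int) for n,y in(('L',-.043),('M',-.168),('R',-.297))}
print(pts)
for n,(u,v) in pts.items():
    s=np.s_[v-12:v+12,u-14:u+14]
    print(n,cv2.absdiff(a[s],b[s]).mean(),cv2.absdiff(b[s],c[s]).mean(),cv2.absdiff(a[s],b[s]).max(),cv2.absdiff(b[s],c[s]).max())
```

```text
[ 0.6089 -0.2981  0.0697] 2.5
{'L': array([319, 197]), 'M': array([332, 173]), 'R': array([344, 152])}
L 6.056051587301587 0.6339285714285714 11 4
M 5.880952380952381 0.6572420634920635 12 3
R 10.466269841269842 0.6125992063492064 75 3
```

Request:
drive_tool([
  [0,0,0,0,0,35,0],
  [0,0,0,-40,0,0,0],
  [0,0,0,-40,0,0,0],
  [0,0,0,-40,0,0,0],
  [0,0,0,0,0,-18,0],
  [0,0,0,0,0,-18,0],
  [0,0,0,0,0,0,0],
  [0,0,0,0,0,0,0],
])

```text
time: 3.17
tool_pos: [0.4886, -0.2974, 0.0678]
orientation: [-0.001, 1.0, -0.003, -0.001]
contact_force: [0.5, 0.3, -0.4]
grip_width: 0.002
grip_force: 0.0
```

Request:
drive_tool([
  [0,0,0,20,0,0,0],
  [0,0,0,20,0,0,0],
  [0,0,0,20,0,0,0],
  [0,0,0,20,0,0,0],
  [0,0,0,20,0,0,0],
  [0,0,0,20,0,0,0],
])

```text
time: 3.67
tool_pos: [0.6117, -0.2982, 0.0704]
orientation: [0.001, 1.0, -0.003, 0.001]
contact_force: [-0.5, -0.1, -0.0]
grip_width: -0.001
grip_force: 0.0
```

```bash
cat > coast.py <<'E'
import sys
from h import *
n=sys.argv[1]; s=sensors.read_state(); print(s['tool_pos'].round(4),s['time'])
S=[viewer.camera('side') for _ in range(4)]
for i,a in enumerate(S): cv2.imwrite(f'pics/raw_{n}s{i}.png',a[:,:,::-1])
O=cv2.imread(sys.argv[2])[:,:,::-1] if len(sys.argv)>2 else S[0]
for w,(u,v) in dict(L=(319,197),M=(332,173),R=(344,152)).items():
    c=np.s_[v-12:v+12,u-14:u+14]
    print(w,'vs before',cv2.absdiff(O[c],S[0][c]).max(),'pairs',[cv2.absdiff(a[c],b[c]).max() for a,b in zip(S,S[1:])])
E
python3 coast.py R2 pics/raw_R1s1.png
```

```text
[ 0.6117 -0.2982  0.0704] 3.6667
L vs before 3 pairs [np.uint8(3), np.uint8(3), np.uint8(3)]
M vs before 3 pairs [np.uint8(3), np.uint8(3), np.uint8(3)]
R vs before 25 pairs [np.uint8(34), np.uint8(23), np.uint8(33)]
```

```bash
python3 coast.py R3 pics/raw_R2s3.png;python3 coast.py R4 pics/raw_R3s3.png
```

```text
[ 0.6101 -0.2978  0.069 ] 3.8667
L vs before 3 pairs [np.uint8(3), np.uint8(3), np.uint8(3)]
M vs before 3 pairs [np.uint8(3), np.uint8(3), np.uint8(3)]
R vs before 18 pairs [np.uint8(6), np.uint8(15), np.uint8(4)]
[ 0.6088 -0.2979  0.0684] 4.0667
L vs before 3 pairs [np.uint8(3), np.uint8(3), np.uint8(3)]
M vs before 3 pairs [np.uint8(3), np.uint8(4), np.uint8(3)]
R vs before 3 pairs [np.uint8(3), np.uint8(3), np.uint8(4)]
```

Request:
drive_tool([
  [0,0,0,0,0,35,0],
  [0,0,0,-30,26,0,0],
  [0,0,0,-30,26,0,0],
  [0,0,0,-30,26,0,0],
  [0,0,0,-30,26,0,0],
  [0,0,0,0,26,-17,0],
  [0,0,0,0,0,-18,0],
  [0,0,0,0,0,0,0],
])

```text
time: 4.93
tool_pos: [0.4869, -0.1655, 0.0659]
orientation: [-0.001, 1.0, -0.002, -0.002]
contact_force: [-0.9, -0.9, 0.3]
grip_width: 0.001
grip_force: 0.0
```

Request:
drive_tool([
  [0,0,0,0,0,0,0],
  [0,0,0,20,0,0,0],
  [0,0,0,20,0,0,0],
  [0,0,0,20,0,0,0],
  [0,0,0,20,0,0,0],
  [0,0,0,20,0,0,0],
  [0,0,0,20,0,0,0],
])

```text
time: 5.52
tool_pos: [0.6116, -0.1693, 0.0697]
orientation: [0.001, 1.0, -0.004, 0.001]
contact_force: [0.6, 0.1, 0.3]
grip_width: -0.0
grip_force: 0.0
```

```bash
python3 coast.py M1 pics/raw_R4s3.png;python3 coast.py M2 pics/raw_M1s3.png;python3 coast.py M3 pics/raw_M2s3.png
```

```text
[ 0.6116 -0.1693  0.0697] 5.5167
L vs before 3 pairs [np.uint8(3), np.uint8(4), np.uint8(3)]
M vs before 56 pairs [np.uint8(68), np.uint8(59), np.uint8(44)]
R vs before 88 pairs [np.uint8(3), np.uint8(2), np.uint8(3)]
[ 0.61   -0.1687  0.0689] 5.7167
L vs before 3 pairs [np.uint8(3), np.uint8(4), np.uint8(3)]
M vs before 49 pairs [np.uint8(65), np.uint8(53), np.uint8(48)]
R vs before 4 pairs [np.uint8(3), np.uint8(3), np.uint8(3)]
[ 0.6088 -0.1681  0.0684] 5.9167
L vs before 3 pairs [np.uint8(3), np.uint8(3), np.uint8(4)]
M vs before 40 pairs [np.uint8(44), np.uint8(59), np.uint8(49)]
R vs before 3 pairs [np.uint8(3), np.uint8(3), np.uint8(3)]
```

Request:
drive_tool([
  [0,0,0,0,0,35,0],
  [0,0,0,-30,25,0,0],
  [0,0,0,-30,25,0,0],
  [0,0,0,-30,25,0,0],
  [0,0,0,-30,25,0,0],
  [0,0,0,0,25,-17,0],
  [0,0,0,0,0,-18,0],
  [0,0,0,0,0,0,0],
])

```text
time: 6.78
tool_pos: [0.4868, -0.041, 0.0661]
orientation: [-0.001, 1.0, -0.002, -0.002]
contact_force: [-1.5, 0.1, -1.3]
grip_width: -0.001
grip_force: 0.0
```

Request:
drive_tool([
  [0,0,0,0,0,0,0],
  [0,0,0,20,0,0,0],
  [0,0,0,20,0,0,0],
  [0,0,0,20,0,0,0],
  [0,0,0,20,0,0,0],
  [0,0,0,20,0,0,0],
  [0,0,0,20,0,0,0],
])

```text
time: 7.37
tool_pos: [0.6116, -0.0441, 0.0696]
orientation: [0.0, 1.0, -0.004, 0.001]
contact_force: [-0.1, 0.4, -0.1]
grip_width: -0.002
grip_force: 0.0
```

```bash
python3 coast.py L1 pics/raw_M3s3.png;python3 coast.py L2 pics/raw_L1s3.png;python3 coast.py L3 pics/raw_L2s3.png
python3 - <<'E'
import cv2
r=[]
for u,v,fs in((344,152,('side1','R1s1','R2s0','R2s1','R3s0','R4s3')),(319,197,('side1','M3s3','L1s0','L1s1','L2s0','L3s3'))):
    r.append(cv2.hconcat([cv2.resize(cv2.imread(f'pics/raw_{f}.png')[v-20:v+20,u-16:u+16],None,fx=4,fy=4,interpolation=2) for f in fs]))
cv2.imwrite('pics/v2.png',cv2.vconcat(r))
E
```

```text
[ 0.6116 -0.0441  0.0696] 7.3667
L vs before 74 pairs [np.uint8(70), np.uint8(63), np.uint8(71)]
M vs before 63 pairs [np.uint8(3), np.uint8(3), np.uint8(3)]
R vs before 4 pairs [np.uint8(3), np.uint8(3), np.uint8(3)]
[ 0.61   -0.0437  0.0688] 7.5667
L vs before 69 pairs [np.uint8(67), np.uint8(73), np.uint8(63)]
M vs before 3 pairs [np.uint8(3), np.uint8(3), np.uint8(3)]
R vs before 3 pairs [np.uint8(4), np.uint8(3), np.uint8(3)]
[ 0.6087 -0.043   0.0684] 7.7667
L vs before 58 pairs [np.uint8(61), np.uint8(64), np.uint8(56)]
M vs before 3 pairs [np.uint8(3), np.uint8(3), np.uint8(3)]
R vs before 3 pairs [np.uint8(3), np.uint8(3), np.uint8(3)]
```

View pics/v2.png

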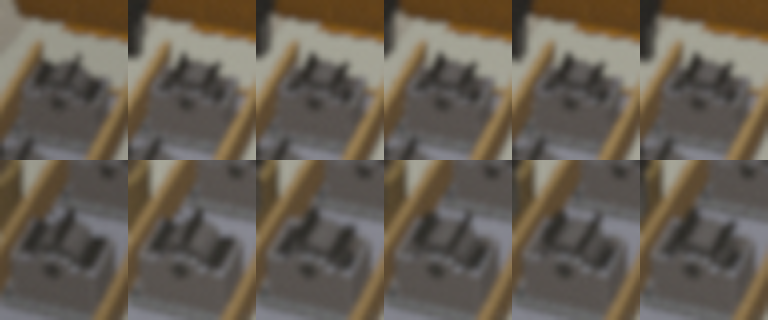

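Wheels L and M kept spinning more than 0.6 s after the push. In the top strip, wheel R sits still in every frame after each sweep, at the spot where the finger left it, so R binds. I'll grip R by the y sides of its housing.

Request:
drive_tool([
  [0,0,0,0,0,35,0],
  [0,0,0,-2,0,35,0],
  [0,0,0,-8,-36.3,0,1],
  [0,0,0,-8,-36.3,0,1],
  [0,0,0,-8,-36.3,0,1],
  [0,0,0,-8,-36.3,0,1],
  [0,0,0,-8,-36.3,0,1],
  [0,0,0,-8,-36.3,0,1],
])

```text
time: 8.63
tool_pos: [0.5587, -0.2621, 0.1385]
orientation: [0.0, 1.0, -0.003, 0.0]
contact_force: [1.4, -0.4, -0.4]
grip_width: 0.848
grip_force: 0.0
```

Request:
drive_tool([
  [0,0,0,-8,-36.2,0,1],
  [0,0,0,0,0,0,1],
  [0,0,0,0,0,0,1],
])

```text
time: 8.88
tool_pos: [0.5507, -0.2988, 0.1383]
orientation: [-0.0, 1.0, -0.005, 0.0]
contact_force: [0.0, 1.2, -0.6]
grip_width: 1.001
grip_force: 0.0
```

Run:
```python
from h import *
s=sensors.read_state();print(s['tool_pos'].round(4),s['time'],s['grip_width'],s['joint_positions'].round(2))
snap('wrist','w1')
print(proj('wrist',[[.5505,-.2965,.076],[.5505,-.2735,.052],[.5505,-.3195,.052],[.5925,-.2685,.01],[.5925,-.3245,.01]]).round())
```

```text
[ 0.5507 -0.2988  0.1383] 8.8833 1.0005198063783987 [-0.69  0.38  1.55  0.    1.21  0.89]
[[319. 216.]
 [291. 207.]
 [347. 207.]
 [288. 151.]
 [349. 151.]]
```

View pics/w1.png

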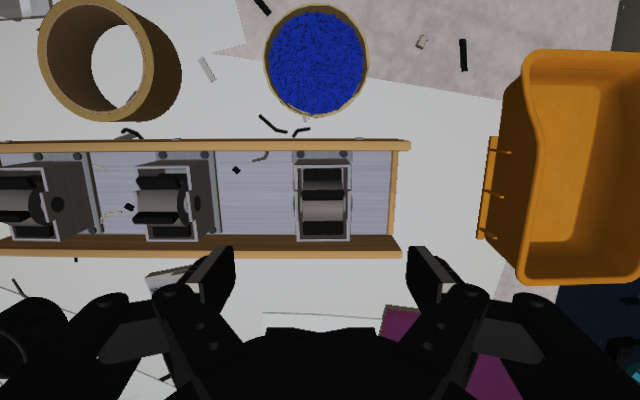

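The wrist view shows unit R's housing top at columns 295–351 and rows 160–240. That puts it about 3 mm farther toward −y than I assumed.

Run:
```python
from h import *
for uv in((323,160),(323,240),(295,200),(351,200)): print(back('wrist',uv,.052).round(4))
for uv,z in(((323,152),.046),((323,246),.046),((293,155),.01),((352,155),.01)): print(back('wrist',uv,z).round(4))
```

```text
[ 0.5892 -0.3003  0.052 ]
[ 0.5211 -0.2999  0.052 ]
[ 0.5566 -0.2771  0.052 ]
[ 0.5563 -0.3231  0.052 ]
[ 0.5949 -0.3004  0.046 ]
[ 0.5128 -0.2999  0.046 ]
[ 0.5889 -0.2726  0.01  ]
[ 0.5885 -0.3277  0.01  ]
```

Request:
drive_tool([
  [0,0,0,3,-1,-35,1],
  [0,0,0,0,0,-30,1],
  [0,0,0,0,0,-25,1],
  [0,0,0,0,0,-20,1],
  [0,0,0,0,0,-11,1],
  [0,0,0,0,0,0,1],
  [0,0,0,0,0,0,0],
  [0,0,0,0,0,0,0],
])

```text
time: 9.6
tool_pos: [0.5557, -0.298, 0.019]
orientation: [0.001, 1.0, -0.003, 0.001]
contact_force: [0.9, 0.8, 1.3]
grip_width: 0.745
grip_force: 0.0
```

Request:
drive_tool([
  [0,0,0,0,0,0,0],
  [0,0,0,0,0,0,0],
  [0,0,0,0,0,0,0],
])

```text
time: 9.85
tool_pos: [0.5561, -0.2996, 0.0198]
orientation: [0.002, 1.0, -0.003, 0.002]
contact_force: [0.1, -2.9, 5.7]
grip_width: 0.533
grip_force: 64.1
```

Request:
drive_tool([
  [0,0,0,0,0,10,0],
  [0,0,0,0,0,20,0],
  [0,0,0,0,0,25,0],
  [0,0,0,0,0,25,0],
  [0,0,0,-10,3,20,0],
  [0,0,0,-25,7,0,0],
  [0,0,0,-35,10,0,0],
  [0,0,0,-35,10,0,0],
])

```text
time: 10.52
tool_pos: [0.4477, -0.2664, 0.1169]
orientation: [-0.001, 1.0, -0.003, -0.001]
contact_force: [-1.5, 0.3, -7.4]
grip_width: 0.529
grip_force: 64.9
```

Request:
drive_tool([
  [0,0,0,-25,7,0,0],
  [0,0,0,-15,3,-10,0],
  [0,0,0,0,0,-25,0],
  [0,0,0,0,0,-25,0],
  [0,0,0,0,0,-20,0],
  [0,0,0,0,0,-10,0],
  [0,0,0,0,0,-5,0],
  [0,0,0,0,0,0,0],
])

```text
time: 11.18
tool_pos: [0.4087, -0.2569, 0.0214]
orientation: [-0.001, 1.0, -0.003, -0.001]
contact_force: [-0.5, 0.6, -7.2]
grip_width: 0.535
grip_force: 64.7
```

Request:
drive_tool([
  [0,0,0,0,0,-2,0],
  [0,0,0,0,0,-2,0],
  [0,0,0,0,0,-1.5,0],
  [0,0,0,0,0,-1,0],
  [0,0,0,0,0,0,0],
])

```text
time: 11.6
tool_pos: [0.4098, -0.2581, 0.0162]
orientation: [0.0, 1.0, -0.003, 0.0]
contact_force: [-0.4, -1.1, -7.7]
grip_width: 0.531
grip_force: 65.1
```

Request:
drive_tool([
  [0,0,0,0,0,-1,0],
  [0,0,0,0,0,-1,0],
  [0,0,0,0,0,0,0],
])

```text
time: 11.85
tool_pos: [0.41, -0.2581, 0.0158]
orientation: [0.0, 1.0, -0.003, 0.0]
contact_force: [-5.1, 5.9, 15.6]
grip_width: 0.53
grip_force: 67.5
```

Request:
drive_tool([
  [0,0,0,0,0,0.5,1],
  [0,0,0,0,0,0,1],
  [0,0,0,0,0,0,1],
  [0,0,0,0,0,0,1],
  [0,0,0,0,0,20,1],
  [0,0,0,0,0,30,1],
  [0,0,0,0,0,35,1],
  [0,0,0.121,0,0,35,1],
])

```text
time: 12.52
tool_pos: [0.4089, -0.2574, 0.1351]
orientation: [-0.001, 0.998, 0.057, -0.001]
contact_force: [0.7, -0.8, -0.0]
grip_width: 1.001
grip_force: 0.0
```

Request:
drive_tool([
  [0,0,0.121,0,0,0,1],
  [0,0,0.121,0,0,0,1],
  [0,0,0.121,0,0,0,1],
  [0,0,0.121,0,0,0,1],
  [0,0,0.121,0,0,0,1],
  [0,0,0.121,0,0,0,1],
  [0,0,0.121,0,0,0,1],
  [0,0,0.121,0,0,0,1],
])

```text
time: 13.18
tool_pos: [0.4095, -0.2579, 0.1343]
orientation: [0.0, 0.855, 0.518, 0.0]
contact_force: [-0.2, 0.3, 0.7]
grip_width: 1.001
grip_force: 0.0
```

Request:
drive_tool([
  [0,0,0.121,0,0,0,1],
  [0,0,0.121,0,0,0,1],
  [0,0,0.121,0,0,0,1],
  [0,0,0.119,0,0,0,1],
  [0,0,0,0,0,0,1],
  [0,0,0,0,0,0,1],
])

```text
time: 13.68
tool_pos: [0.4095, -0.2579, 0.1343]
orientation: [0.0, 0.711, 0.704, -0.0]
contact_force: [-0.1, 0.6, 0.1]
grip_width: 0.999
grip_force: 0.0
```

Run:
```python
from h import *
s=sensors.read_state();print(s['tool_pos'].round(4),s['time'],s['grip_width'],s['orientation'].round(3),s['joint_positions'].round(2))
snap('wrist','w2')
```

```text
[ 0.4095 -0.2579  0.1343] 13.6833 0.9993774966339101 [ 0.     0.711  0.704 -0.   ] [-0.81  0.09  1.92 -0.    1.13 -0.8 ]
```

View pics/w2.png

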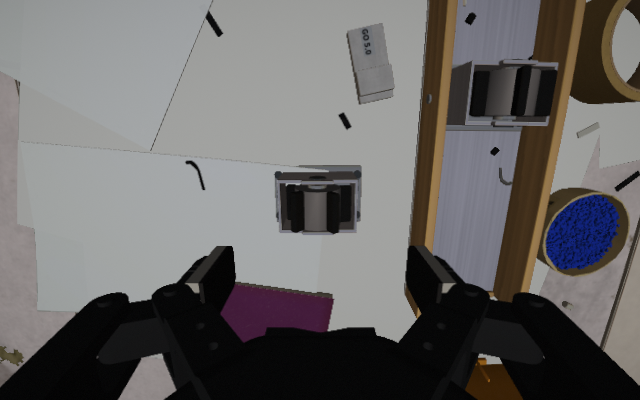

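The wrist view shows the unit standing upright on the table, at columns 277–360, centred between the open fingers and square to them. I'll regrip it on its x sides.

Request:
drive_tool([
  [0,0,0,0,0,-35,1],
  [0,0,0,0,0,-30,1],
  [0,0,0,0,0,-25,1],
  [0,0,0,0,0,-20,1],
  [0,0,0,0,0,-11,1],
  [0,0,0,0,0,0,1],
  [0,0,0,0,0,0,0],
  [0,0,0,0,0,0,0],
])

```text
time: 14.4
tool_pos: [0.4093, -0.2584, 0.0147]
orientation: [-0.0, 0.709, 0.705, -0.001]
contact_force: [-10.7, 6.9, 7.8]
grip_width: 0.759
grip_force: 66.0
```

Request:
drive_tool([
  [0,0,0,0,0,0,0],
  [0,0,0,0,0,0,0],
  [0,0,0,0,0,0,0],
])

```text
time: 14.65
tool_pos: [0.4098, -0.2585, 0.0147]
orientation: [0.001, 0.709, 0.705, -0.0]
contact_force: [-3.2, 0.9, 7.1]
grip_width: 0.763
grip_force: 70.2
```

Request:
drive_tool([
  [0,0,0,0,0,10,0],
  [0,0,0,0,0,20,0],
  [0,0,0,0,0,30,0],
  [0,0,0,0,0,35,0],
  [0,0,0,0,0,35,0],
  [0,0,-0.0242,6,18,0,0],
  [0,0,-0.0242,11.7,35.8,0,0],
  [0,0,-0.0242,11.7,35.8,0,0],
])

```text
time: 15.32
tool_pos: [0.4393, -0.1679, 0.1446]
orientation: [0.001, 0.736, 0.677, 0.001]
contact_force: [0.8, 0.4, -8.4]
grip_width: 0.761
grip_force: 70.4
```

Request:
drive_tool([
  [0,0,-0.0242,11.7,35.8,0,0],
  [0,0,-0.0242,11.7,35.8,0,0],
  [0,0,-0.0242,11.7,35.8,0,0],
  [0,0,-0.0242,11.7,35.8,0,0],
  [0,0,-0.0242,11.7,35.8,0,0],
  [0,0,-0.0242,11.7,35.8,0,0],
  [0,0,-0.0242,11.7,35.8,0,0],
  [0,0,-0.0242,11.7,35.8,0,0],
])

```text
time: 15.98
tool_pos: [0.5321, 0.1205, 0.1433]
orientation: [-0.0, 0.797, 0.604, 0.0]
contact_force: [0.8, -0.2, -7.7]
grip_width: 0.764
grip_force: 70.5
```

Request:
drive_tool([
  [0,0,-0.0242,11.7,35.8,0,0],
  [0,0,-0.0242,11.7,35.8,0,0],
  [0,0,0,6,18,0,0],
  [0,0,0,0,0,0,0],
  [0,0,0,0,0,0,0],
  [0,0,0,0,0,0,0],
])

```text
time: 16.48
tool_pos: [0.5609, 0.2076, 0.1428]
orientation: [-0.0, 0.811, 0.585, -0.001]
contact_force: [0.1, -0.8, -7.4]
grip_width: 0.758
grip_force: 70.6
```

Run:
```python
from h import *
s=sensors.read_state();print(s['tool_pos'].round(4),s['time'],s['grip_width'],s['orientation'].round(4),s['contact_force'].round(1))
snap('wrist','w3')
```

```text
[0.5609 0.2076 0.1428] 16.4833 0.7575243611240537 [-3.000e-04  8.108e-01  5.853e-01 -8.000e-04] [ 0.1 -0.8 -7.4]
```

View pics/w3.png

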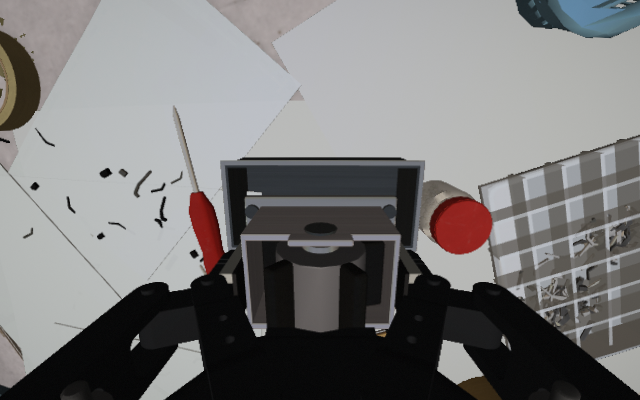

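The wrist view shows the box's far rim edge from (221,161) to (425,160). The unit's foot edge is parallel to it at row 197. The jar and driver are clear on either side.

Run:
```python
from h import *
s=sensors.read_state();print(s['tool_pos'].round(4))
p=back('wrist',(221,161),.06);q=back('wrist',(425,160),.06);print(p.round(4),q.round(4),np.linalg.norm(p-q))
d=(q-p)[:2];a=np.degrees(np.arctan2(d[1],d[0]));print('ang',a)
u=d/np.linalg.norm(d);n=np.array([u[1],-u[0]]);m=(p+q)[:2]/2
for sg in(1,-1):print('centre?',(m+sg*n*.039).round(4))
c=np.array([.5618,.2071]);w=np.radians(-18.4);ux=np.array([np.cos(w),np.sin(w)]);un=np.array([-ux[1],ux[0]])
print(proj('wrist',[[*(c+sx*.0815*ux+.039*un),.06] for sx in(-1,1)]))
# unit foot far edge from tool pose: bottom height
zb=s['tool_pos'][2]-.0147
o=s['orientation'];yaw=2*np.arctan2(o[2],o[1])-np.pi/2;print('unit yaw',np.degrees(yaw))
ux=np.array([np.cos(yaw),np.sin(yaw)]);un=np.array([-ux[1],ux[0]]);t=s['tool_pos'][:2]
print('foot pred',proj('wrist',[[*(t+sx*.042*ux+.028*un),zb+.006] for sx in(-1,1)]))
f=[back('wrist',x,zb+.006) for x in((246,197),(395,197))];print(f);print('unit c',np.mean(f,0)[:2]-.028*un)
```

```text
[0.5611 0.2071 0.1429]
[0.4991 0.2672 0.06  ] [0.6511 0.2174 0.06  ] 0.16000407772062167
ang -18.12578865356267
centre? [0.5629 0.2052]
centre? [0.5872 0.2793]
[[217.00604593 158.69766648]
 [425.11959055 158.65772029]]
unit yaw -18.397142441031868
foot pred [[242.4572442  195.56053145]
 [397.37801176 195.55757128]]
[array([0.53161925, 0.24558091, 0.13418421]), array([0.60836836, 0.22005356, 0.13418421])]
unit c [0.56115696 0.20624827]
```

Request:
drive_tool([
  [0,0,0,1,-1,-15,0],
  [0,0,0,0,0,-20,0],
  [0,0,0,0,0,-20,0],
  [0,0,0,0,0,-15,0],
  [0,0,0,0,0,-15,0],
  [0,0,0,0,0,-15,0],
  [0,0,0,0,0,-12,0],
  [0,0,0,0,0,0,0],
])

```text
time: 17.2
tool_pos: [0.5606, 0.2053, 0.0285]
orientation: [-0.001, 0.811, 0.584, -0.002]
contact_force: [-1.0, 0.2, -7.6]
grip_width: 0.766
grip_force: 70.2
```

Request:
drive_tool([
  [0,0,0,0,0,-4,0],
  [0,0,0,0,0,-3,0],
  [0,0,0,0,0,-2,0],
  [0,0,0,0,0,-1,0],
  [0,0,0,0,0,0,0],
])

```text
time: 17.62
tool_pos: [0.5631, 0.2068, 0.0216]
orientation: [0.0, 0.811, 0.585, 0.0]
contact_force: [-0.3, -0.2, -6.7]
grip_width: 0.758
grip_force: 70.5
```

Request:
drive_tool([
  [0,0,0,0,0,-1.5,0],
  [0,0,0,0,0,-1.5,0],
  [0,0,0,0,0,-1,0],
  [0,0,0,0,0,-0.5,0],
  [0,0,0,0,0,0,0],
])

```text
time: 18.03
tool_pos: [0.5628, 0.2068, 0.0168]
orientation: [-0.0, 0.811, 0.585, -0.0]
contact_force: [-0.1, -0.7, -7.4]
grip_width: 0.757
grip_force: 70.5
```

Request:
drive_tool([
  [0,0,0,0,0,-0.7,0],
  [0,0,0,0,0,-0.7,0],
  [0,0,0,0,0,0,0],
])

```text
time: 18.28
tool_pos: [0.5629, 0.2068, 0.0167]
orientation: [-0.0, 0.811, 0.585, -0.0]
contact_force: [-4.4, -1.0, 5.7]
grip_width: 0.762
grip_force: 72.1
```

Request:
drive_tool([
  [0,0,0,0,0,0.5,1],
  [0,0,0,0,0,0,1],
  [0,0,0,0,0,0,1],
  [0,0,0,0,0,0,1],
  [0,0,0,0,0,15,1],
  [0,0,0,0,0,30,1],
  [0,0,0,0,0,35,1],
  [0,0,0,0,0,35,1],
])

```text
time: 18.95
tool_pos: [0.5623, 0.2067, 0.1316]
orientation: [-0.0, 0.811, 0.585, -0.001]
contact_force: [0.8, 0.3, 1.4]
grip_width: 0.996
grip_force: 0.0
```

Request:
drive_tool([
  [0,0,0,0,0,35,1],
  [0,0,0,-20,0,30,1],
  [0,0,0,0,0,0,1],
  [0,0,0,0,0,0,1],
])

```text
time: 19.28
tool_pos: [0.544, 0.2072, 0.1986]
orientation: [0.001, 0.811, 0.585, 0.002]
contact_force: [-0.8, 0.1, -1.7]
grip_width: 1.002
grip_force: 0.0
```

Run:
```python
from h import *
s=sensors.read_state();print(s['tool_pos'].round(4),s['time'],s['grip_width'])
snap('wrist','w4'); snap('side','s4'); 
a=cv2.resize(cv2.imread('pics/w4.png'),(480,300)); b=cv2.resize(cv2.imread('pics/s4.png')[140:300,220:390],(320,300))
cv2.imwrite('pics/v4.png',cv2.hconcat([a,b]))
```

```text
[0.544  0.2072 0.1986] 19.2833 1.0016308782169574
```

View pics/v4.png

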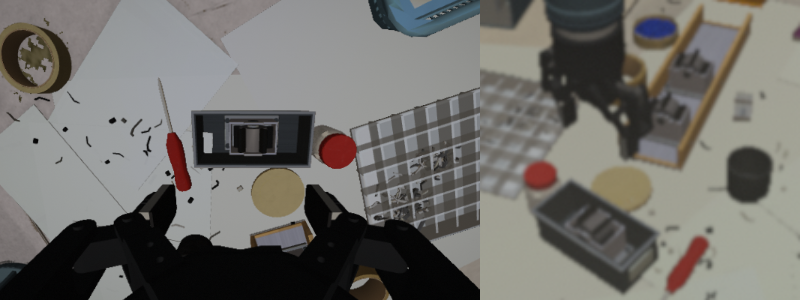

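The unit stands upright in the box. Before handing in, I'll check from the rib positions that wheel R turned far enough in the sweeps.

Run:
```python
from h import *
for y in(-.284,-.316):
  for d in range(-60,61,20):
    a=np.radians(d); print(y,d,proj('side',[[.554+.029*np.sin(a),y,.047+.029*np.cos(a)]])[0].round(1),end=' ')
  print()
r=[cv2.resize(cv2.imread(f'pics/raw_{f}.png')[132:166,326:362],None,fx=10,fy=10,interpolation=2) for f in('side1','R1s1')]
r.append(cv2.resize(cv2.absdiff(cv2.imread('pics/raw_R1s1.png'),cv2.imread('pics/raw_R4s3.png'))[132:166,326:362]*3,None,fx=2,fy=10))
cv2.imwrite('pics/v5.png',cv2.hconcat(r))
```

```text
-0.284 -60 [349.3 154.8] -0.284 -40 [347.5 152.5] -0.284 -20 [345.  150.8] -0.284 0 [342.2 149.8] -0.284 20 [339.4 149.7] -0.284 40 [336.9 150.6] -0.284 60 [335.  152.2] 
-0.316 -60 [351.9 149.8] -0.316 -40 [350.1 147.6] -0.316 -20 [347.7 145.9] -0.316 0 [344.9 145. ] -0.316 20 [342.1 144.9] -0.316 40 [339.7 145.7] -0.316 60 [337.8 147.3]
```

View pics/v5.png

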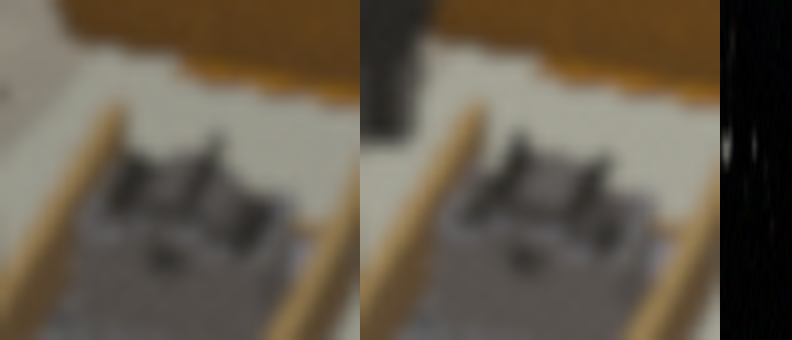

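Comparing the frames, the first sweep turned R by about 50°. The second ended at an identical-looking rib phase, so it turned either 72° or nothing. To be sure, I'll sweep R once more in the box, where its top stands above the rim, and photograph it mid-push.

Request:
drive_tool([
  [0,0,0,-7.2,3.6,-22,0],
  [0,0,0,-7.2,3.6,-22,0],
  [0,0,0,-7.2,3.6,-22,0],
  [0,0,0,-7.2,3.6,-22,0],
  [0,0,0,-7.2,3.6,-20,0],
  [0,0,0,0,0,-15,0],
  [0,0,0,0,0,-9.5,0],
  [0,0,0,0,0,0,0],
])

```text
time: 20.05
tool_pos: [0.5044, 0.2241, 0.0596]
orientation: [-0.001, 0.811, 0.585, -0.003]
contact_force: [-0.5, 0.2, 0.6]
grip_width: 0.003
grip_force: 0.0
```

Request:
drive_tool([
  [0,0,0,0,0,0,0],
  [0,0,0,0,0,0,0],
])

```text
time: 20.22
tool_pos: [0.5077, 0.2247, 0.0639]
orientation: [0.0, 0.811, 0.585, 0.0]
contact_force: [0.4, 0.3, -0.5]
grip_width: -0.004
grip_force: 0.0
```

Request:
drive_tool([
  [0,0,0,0,0,2.5,0],
  [0,0,0,10,-3.3,0,0],
  [0,0,0,10,-3.3,0,0],
  [0,0,0,10,-3.3,0,0],
  [0,0,0,10,-3.3,0,0],
  [0,0,0,0,0,0,0],
])

```text
time: 20.72
tool_pos: [0.5466, 0.2123, 0.0701]
orientation: [-0.002, 0.811, 0.585, -0.002]
contact_force: [-22.2, -0.3, 41.4]
grip_width: -0.001
grip_force: 22.8
```

```bash
python3 -c "
from h import *
snap('side','s5');print(sensors.read_state()['tool_pos'].round(4))"
```

```text
[0.5472 0.2121 0.0705]
```

Request:
drive_tool([
  [0,0,0,12,-4,0,0],
  [0,0,0,12,-4,0,0],
  [0,0,0,12,-4,0,0],
  [0,0,0,12,-4,0,0],
  [0,0,0,0,0,0,0],
  [0,0,0,0,0,40,0],
  [0,0,0,0,0,40,0],
  [0,0,0,0,0,40,0],
])

```text
time: 21.43
tool_pos: [0.5941, 0.1952, 0.1861]
orientation: [-0.001, 0.811, 0.585, -0.001]
contact_force: [0.6, 0.8, -0.4]
grip_width: -0.001
grip_force: 0.0
```

Run:
```python
from h import *
print(sensors.read_state()['tool_pos'].round(4))
snap('side','s6')
u,v=proj('side',[[.563,.2068,.055]])[0].astype(int)
r=[cv2.resize(cv2.imread(f'pics/raw_{f}.png')[v-30:v+25,u-30:u+30],None,fx=4.4,fy=4.4,interpolation=2) for f in('s4','s5','s6')]
cv2.imwrite('pics/v6.png',cv2.hconcat(r))
```

```text
[0.5941 0.1952 0.1861]
```

View pics/v6.png

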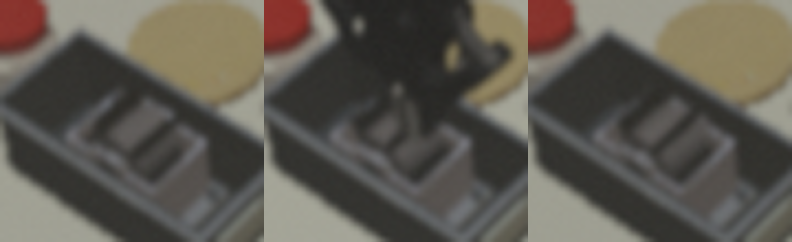

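```bash
python3 -c "
from h import *
print(order.hand_in())"
```

```text
the job is handed in; nothing more can be done
None
```

The binding unit, the one at the −y end of the rack, stands upright on the floor of the reject box, and the two units that run freely are still in the rack; the job is handed in with no verdict shown. I viewed 12 pictures against the limit of 10, and during an extra test sweep in the box the fingertip pressed on the binding wheel with about 40–47 N.

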